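# Empty the scoop of corks through the sprung flap of the cork box

### The job

Tip both corks out of the scoop that holds them into the cork box: press the box's sprung flap down with the scoop's lip and pour them through, so that both corks end up inside and the flap has sprung shut again. Then set the scoop down upright on the worktop and let go of it. Handle the scoop only: do not touch the corks or the flap with the gripper.

Things in the scene. Friction and masses are not known exactly. Their poses are not given: they have to be found in the camera images.
- scoop_grip (a point): Middle of the straight dark wooden handle (20 wide, 20 high, 62 mm long) of the scoop holding the corks, 32 mm above its underside; x to the lip, z up. Grey metal pan 70 mm wide: rear wall (34 high) at x = +35 mm, floor 3 mm thick to +125. Side walls step down, 30 to 15 mm. 160 g. Keep it level: corks roll out from about 20 degrees lip-down, all by 55. A twin scoop, empty, stands elsewhere.
- scoop_lip (a point): Middle of the upper front edge of the scoop's pouring lip, turned up 18 degrees: 142 mm ahead of the grip point along the scoop's x and 25 mm below it. Same axes.
- cork_a_center (a point): Centre of one of the two wine corks lying across the pan of the scoop: a cylinder 23 mm in diameter, 42 mm long along its own y axis, 12 g.
- cork_b_center (a point): Centre of the other, identical cork in the scoop.
- cork_box: Wooden box, fixed, 160 (x) by 150 (y) by 105 mm high; origin at the centre of its underside, z up. In its top a hatch, x = -45 to +47, y = -60 to +60 mm, shut by a metal flap. A thin metal guard stands 30 mm above the top along y = +-60 and 34 mm behind the far edge, x = +52. The hinge side (-x) is open: the scoop comes in there, its lip towards the box's +x. Inside: one space, floor 6 mm.
- flap (a joint): Angle of the hatch's flap, rad: 0 shut (level, 104 mm above the worktop), growing as it is pressed down into the box, at most 1.25. 90 mm long, 114 wide, hinged along the box's y at x = -45 mm; the free edge is at +x. A spring shuts it: pushed 60 mm from the hinge it takes 0.6 N to start and 1.6 N at 0.7 rad. A cork's weight does not open it; corks pass from about 0.5 rad.

How it is judged:
On the way, in this order (a step that is already met when the one before it is completed fails the run):
1. the scoop presses the flap open (value of joint flap above 0.15 rad and contact force between scoop and flap above 0.1 N), for 0.05 s.
2. both corks are in the box, below the hatch (z of each of cork_a_center, cork_b_center in the frame of cork_box below 0.075 m and horizontal distance between each of cork_a_center, cork_b_center and cork_box below 0.1 m), for 0.1 s.
At the end, for the whole second after the job is handed in: Both corks lie inside the cork box, under its flap; the flap is shut (within 0.1 rad); the scoop that held them stands upright (within 10 degrees) and still on the worktop (grip point within about 12 mm of its resting height) (z of each of cork_a_center, cork_b_center in the frame of cork_box below 0.075 m and x of cork_a_center in the frame of cork_box between -0.08 and 0.08 m and y of cork_a_center in the frame of cork_box between -0.075 and 0.075 m and x of cork_b_center in the frame of cork_box between -0.08 and 0.08 m and y of cork_b_center in the frame of cork_box between -0.075 and 0.075 m and value of joint flap below 0.1 rad and angle between scoop_grip's own z axis and vertical below 0.17 rad and height (world z) of scoop_grip between 0.02 and 0.045 m and linear speed of scoop below 0.03 m/s); the robot touches nothing.
It fails at once if the gripper touches a cork (contact force between the fingers and cork_a above 0.5 N or contact force between the fingers and cork_b above 0.5 N).
It fails at once if the gripper touches the flap (contact force between the fingers and flap above 0.5 N).
It also fails if it takes over 58 s, if anything falls off the work surface, if the arm or the gripper's body presses on something with over 40 N, if the wrist force passes 120 N, or if a joint passes its speed limit or range.

### The arm

A 6-joint arm with a two-finger parallel gripper is mounted at the origin on a cart in front of the work surface, level with it; the furniture and walls round the work are solid. World frame = base frame: x ahead of the robot, y to its left, z up, the work surface at z = 0. Lengths are in m, angles in rad, forces in N, time in s.
With the tool pointing down it reaches from about 0.3 to 0.875 m from the base axis. Payload 6.4 kg.
Tool frame: the origin (TCP) lies between the finger pads; the fingertips stand 25 mm ahead of it and the grasp point (between the pads) lies 6 mm ahead of it; z points along the fingers, y is the line along which they close (so a half turn about z gives the same grasp; the last joint's range is limited). The gripper opens to 85 mm and grips with 20 to 120 N. Pads are 22 mm wide; open, the fingers measure 114 mm over their backs; the gripper's body (76 mm by 85 mm) begins 54 mm behind the grasp point. The pads swing forward as they close: fully open they stand 13 mm farther back than shut.
Start: joints at [-1.456, 0.181, 1.607, -0, 1.354, -0.206], TCP at [0.181, -0.546, 0.256] pointing down, gripper open.
Joint ranges: [-2.99, 2.99], [-0.89, 2.07], [0.3, 2.58], [-1.14, 4.28], [0, 2.63], [-3.12, 3.12]. Speed limits (rad/s): [2.57, 2.57, 3.01, 3.14, 3.14, 3.14].

### API

Orientations are given as a unit quaternion [w, x, y, z].
In Python, from bench import ctrl gives the robot as it stands.
- The arm moves only by the tool servo_tool, never from a script. Its argument "series" is text: rows parted by semicolons, each of 7 numbers parted by spaces: the gripper command: -1 is fully open, 1 is shut, values between are in proportion, then the shift along the tool's x, y, z in m, then the turn, a rotation vector about the tool's x, y, z in degrees. A call has 1 to 12 rows; each row is the pose to reach, as a shift and turn from the pose commanded when the call began, along the tool's axes at that moment; what a row does not reach only later rows make up. A row lasts 1/12 s, in which the tool goes at most 41.7 mm and 7.16 degrees, less where a joint would pass 70% of its speed; a pose out of reach is approached as far as the arm can. A call with a gripper value outside its range is refused whole. The fingers move at their own pace and stop on an object; the grip force is fixed at half the most. Time passes only in rows, so rows that repeat a pose let the fingers close. It gives the time, the measured TCP pose, the force, the opening and the grip force at its end, in the units of the state.
- ctrl.get_obs(): the state, without advancing time (a new reading comes with each control period).
- ctrl.camera(name): name is "side" or "top" or "wrist"; returns a dict with "img" (400x640x3 uint8, red, green, blue), "z_map" (400x640 float32, m along the optical axis (not along the pixel's ray), 0 where there is no reading), "fovy" (degrees; the focal length in pixels is half the picture's height over the tangent of half this angle, whatever the lens; pixels are square), "cx", "cy" (the principal point, pixels), "k1" (the pictures are not rectified: a ray, as slopes to the right and down, at radius r is drawn at 1 + k1 r^2 times it, then the intrinsics apply), "extrinsics" (4x4, takes a point from camera to world coordinates); the wrist camera has in their place "T_tool_cam" (4x4, takes a point from camera to tool coordinates, whose origin is the TCP and whose axes are the flange's). Camera axes: x right, y down, z forward; pixel columns grow to the right and rows downward; lengths in m; the calibration is good to about 2 mm. A picture is of the moment at which its call begins: read the wrist's pose just before it.
- ctrl.hand_in(): hands the job in; it is judged then, once.
The state is a dict: "time_s": time; "q": joint angles; "dq": joint speeds; "joint_efforts": joint torques, N m; "eef_pos": TCP position; "eef_rot": TCP orientation; "wrist_force": force on the tool from outside, world axes, zero at the start; "torque": the same for the moment, N m; "opening": opening from 0.0 (shut) to 1.0 (fully open); "grasp_force": force on a finger pad.
Only numpy, scipy, OpenCV 4.12 (cv2) and the standard library are available. Lean on these libraries where they do the work, as an engineer would, in place of code of your own. Each camera call takes 0.05 s, during which the arm holds its last target. There are 200 camera calls.

## Working session

There is one attempt and no reset: what is moved stays moved. The work goes in short steps, Python scripts to look and compute and a tool call to move; the robot and the scene stay as the last step left them, time stands still between calls to the robot, and variables do not carry over. Pictures are saved under pics/ and viewed, at most 10 in all, crops included, and the job is handed in when it is done.

Besides the shell and the picture viewer there is one more tool, called after "Request:" as name(argument=value, ...) on one line, values as JSON. servo_tool: Moves the arm, as the interface text tells. Its arguments: {"type":"object","properties":{"series":{"type":"string"}},"required":["series"]}

```bash
mkdir -p pics
cat > h.py <<'E'
import numpy as np, cv2
from bench import ctrl
from scipy.spatial.transform import Rotation as R
def RT(o):
    q=o["eef_rot"]; return R.from_quat([q[1],q[2],q[3],q[0]]).as_matrix(), np.array(o["eef_pos"])
def grab(name,fn):
    o=ctrl.get_obs(); c=ctrl.camera(name)
    if name=="wrist":
        T=np.eye(4);T[:3,:3],T[:3,3]=RT(o); c["E"]=T@np.array(c["T_tool_cam"])
    else: c["E"]=np.array(c["extrinsics"])
    cv2.imwrite(fn+".png",c["img"][:,:,::-1]); 
    np.savez(fn+".npz",img=c["img"],z=c["z_map"],E=c["E"],p=np.array([c["fovy"],c["cx"],c["cy"],c["k1"]]))
def world(fn):
    d=np.load(fn+".npz"); z=d["z"];fovy,cx,cy,k1=d["p"];h,w=z.shape;f=h/2/np.tan(np.radians(fovy/2))
    u,v=np.meshgrid(np.arange(w)+0.,np.arange(h)+0.); a=(u-cx)/f;b=(v-cy)/f
    x,y=a.copy(),b.copy()
    for _ in range(20): s=1+k1*(x*x+y*y); x=a/s;y=b/s
    P=np.stack([x*z,y*z,z],-1)@d["E"][:3,:3].T+d["E"][:3,3]; P[z==0]=np.nan
    return P,d["img"]
E
python3 - <<'E'
from h import *
for n in ["top","side"]: grab(n,"pics/"+n+"0")
o=ctrl.get_obs(); print(o)
for n in ["top","side"]:
    d=np.load(f"pics/{n}0.npz"); print(d["p"],d["E"].round(3))
E
```

```text
{'time_s': 0.1, 'q': array([-1.45632854e+00,  1.81470121e-01,  1.60791353e+00,  9.25646410e-06,
        1.35379744e+00, -2.06334453e-01]), 'dq': array([-0.00107394, -0.00104728, -0.00268968, -0.00030793,  0.00098267,
        0.00094042]), 'joint_efforts': array([ 4.71045932e-04, -4.45878983e+01, -3.52234948e+01, -1.50511628e-04,
        4.20415614e-03,  6.82778045e-05]), 'eef_pos': array([ 0.1812604 , -0.54519898,  0.25546965]), 'eef_rot': array([-7.93173120e-04,  9.87163146e-01,  1.59713154e-01,  4.09823976e-05]), 'wrist_force': array([0.00497992, 0.15254943, 0.56215242]), 'torque': array([-0.02131681, -0.03019964, -0.04074584]), 'grasp_force': 0.0, 'opening': 0.9974288636574897}
[ 5.11275169e+01  3.20116542e+02  1.96168949e+02 -1.12949714e-01] [[ 0.02  -0.996  0.085  0.346]
 [-0.999 -0.018  0.029 -0.035]
 [-0.027 -0.085 -0.996  1.217]
 [ 0.     0.     0.     1.   ]]
[4.91230693e+01 3.23654113e+02 1.96114932e+02 1.98662469e-03] [[ 0.945 -0.175  0.275  0.138]
 [-0.326 -0.518  0.791 -0.862]
 [ 0.004 -0.837 -0.547  0.672]
 [ 0.     0.     0.     1.   ]]
```

View pics/top0.png

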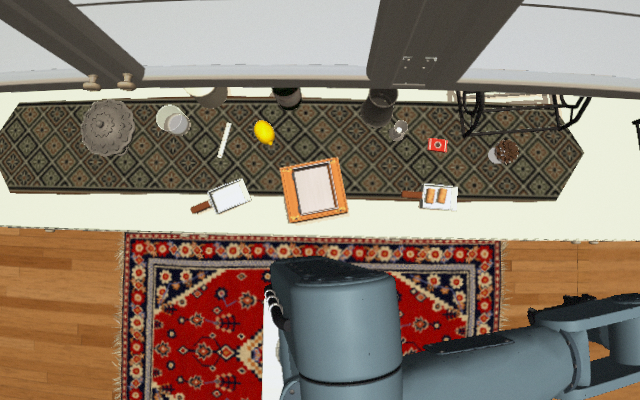

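View pics/side0.png

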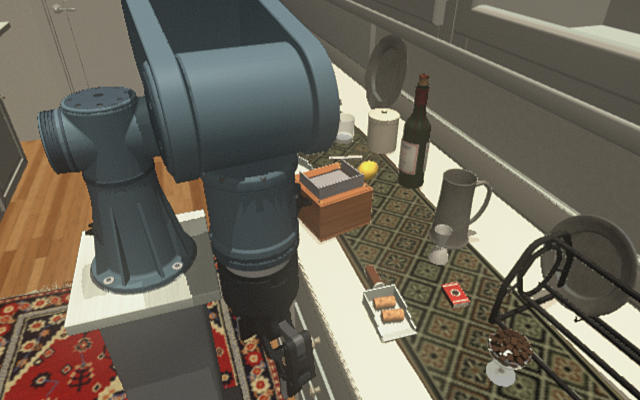

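Run:
```python
from h import *
P,img=world("pics/top0")
a=cv2.resize(img[145:235,265:365],None,fx=6,fy=6,interpolation=cv2.INTER_CUBIC)[:, :600]
b=cv2.resize(img[170:220,395:470],None,fx=8,fy=8,interpolation=cv2.INTER_CUBIC)[:,:600]
print(a.shape,b.shape)
cv2.imwrite("pics/c1.png",a[:,:,::-1]); cv2.imwrite("pics/c2.png",b[:,:,::-1])
for u,v in [(405,194),(411,194),(417,194),(421,195),(455,186),(455,207),(430,196),(442,196),(287,168),(338,160),(345,212),(291,219),(316,190),(313,165)]:
    print(u,v,P[v,u].round(4))
```

```text
(540, 600, 3) (400, 600, 3)
405 194 [ 0.4562 -0.2403  0.0416]
411 194 [ 0.4564 -0.2571  0.0425]
417 194 [ 0.4563 -0.2732  0.0471]
421 195 [ 0.4543 -0.286   0.0403]
455 186 [ 0.4859 -0.3942  0.0041]
455 207 [ 0.4241 -0.3929  0.007 ]
430 196 [ 0.4535 -0.3158  0.0226]
442 196 [ 0.4535 -0.3489  0.0291]
287 168 [0.5144 0.0877 0.1077]
338 160 [ 0.5391 -0.0489  0.1032]
345 212 [ 0.3993 -0.0698  0.1053]
291 219 [0.3778 0.0732 0.1082]
316 190 [0.4565 0.0085 0.1059]
313 165 [0.519  0.0166 0.1363]
```

View pics/c1.png

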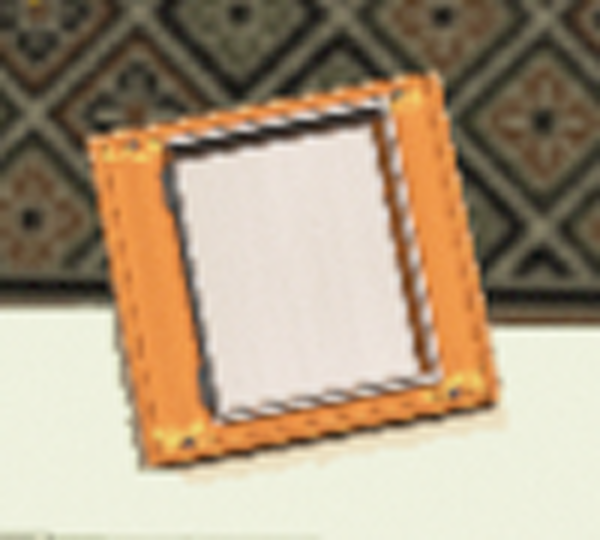

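View pics/c2.png

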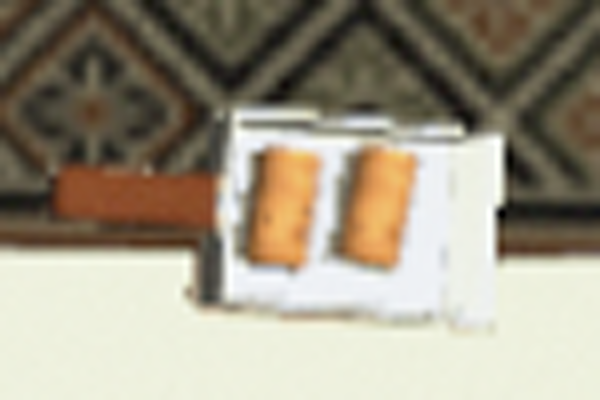

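Run:
```python
from h import *
for n,(r0,r1,c0,c1) in {"top0":(140,235,265,365),"side0":(140,245,280,385)}.items():
    P,img=world("pics/"+n); Q=P[r0:r1,c0:c1].reshape(-1,3)
    g=Q[(Q[:,2]>.116)&(Q[:,2]<.15)]; print(n,len(g),g[:,2].max())
    t=Q[(Q[:,2]>.09)&(Q[:,2]<.116)].astype(np.float32); 
    print(cv2.minAreaRect(t[:,:2]*1000))
    s=(g*1000).round().astype(int); print(s[::max(1,len(s)//50)].tolist())
a=cv2.resize(img[140:245,280:385],None,fx=5,fy=5,interpolation=cv2.INTER_CUBIC)
cv2.imwrite("pics/c3.png",a[:,:,::-1])
# scoop
P,img=world("pics/top0"); Q=P[170:220,395:470]
rgb=img[170:220,395:470].astype(int)
H=Q.reshape(-1,3);C=rgb.reshape(-1,3)
m=(C[:,0]>C[:,2]+60)&(C[:,0]<190)&(H[:,2]>.03); m&=H[:,1]>-.29
h=H[m].astype(np.float32);print(len(h),h.mean(0),cv2.minAreaRect(h[:,:2]*1000))
```

```text
top0 210 0.14409957381332839
((458.182373046875, 14.876663208007812), (150.95199584960938, 160.30104064941406), 11.911422729492188)
[[530, -25, 139], [528, -20, 136], [525, -2, 137], [524, -12, 140], [527, -22, 121], [521, 11, 139], [522, 1, 133], [524, -9, 124], [522, -28, 138], [519, 22, 135], [520, 11, 134], [522, 2, 118], [516, 43, 134], [516, 32, 135], [518, 22, 126], [520, 9, 116], [513, 51, 136], [514, 40, 132], [516, 31, 120], [511, 66, 133], [511, 56, 132], [513, 46, 122], [508, 69, 134], [510, 60, 121], [508, 70, 117], [504, -31, 137], [493, -31, 141], [485, -34, 140], [479, -34, 123], [470, -37, 140], [465, -39, 139], [454, -39, 141], [449, -42, 140], [441, -45, 138], [433, -45, 141], [426, -45, 135], [415, -48, 139], [411, -48, 117], [408, -43, 137], [405, -25, 135], [405, -35, 139], [402, -12, 137], [402, -22, 139], [399, 1, 139], [399, -9, 137], [396, 16, 138], [396, 6, 137], [397, -4, 121], [394, 22, 135], [394, 12, 127], [391, 37, 134], [391, 27, 132], [388, 40, 128]]
side0 618 0.13810104587127026
((458.2394714355469, 13.702468872070312), (152.28912353515625, 163.6222
[... 339 characters left out ...]
[390, 26, 117], [478, -37, 136], [514, -26, 123], [399, -4, 130], [487, -35, 130], [521, -29, 120], [455, -39, 136], [490, -35, 127], [399, -4, 124], [465, -40, 132], [499, -33, 121], [402, -17, 128], [462, -41, 130], [496, -34, 120], [430, -44, 136], [463, -39, 126], [498, -34, 116], [427, -48, 136], [459, -41, 126], [402, -20, 121], [427, -47, 133], [460, -40, 122], [406, -43, 132], [434, -47, 129], [467, -41, 118], [417, -49, 131], [449, -42, 120], [415, -48, 127], [446, -43, 118], [419, -50, 125], [409, -50, 124], [407, -41, 117], [411, -51, 119]]
125 [ 0.45588592 -0.25859624  0.0428574 ] ((455.9197998046875, -258.359130859375), (55.32413101196289, 18.551902770996094), 86.75755310058594)
```

View pics/c3.png

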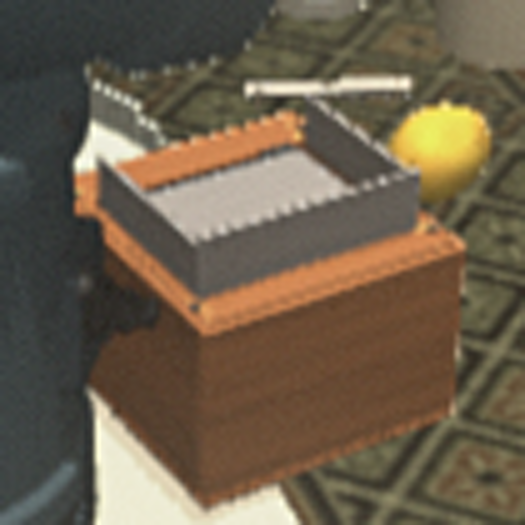

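Top view: the full scoop's handle is at about (411,194) with the lip to the right. The box is at about (313,190), and its guard is missing on the left, so box +x points to world −y. Moving above the handle now.

Request:
servo_tool(series="-1 0.03 -0.015 0.01 0 0 -6; -1 0.06 -0.03 0.02 0 0 -12; -1 0.09 -0.05 0.025 0 0 -18; -1 0.12 -0.065 0.03 0 0 -24; -1 0.15 -0.08 0.035 0 0 -30; -1 0.18 -0.095 0.04 0 0 -36; -1 0.21 -0.11 0.045 0 0 -42; -1 0.24 -0.125 0.05 0 0 -48; -1 0.275 -0.145 0.055 0 0 -54; -1 0.31 -0.165 0.06 0 0 -60; -1 0.34 -0.18 0.06 0 0 -66; -1 0.3515 -0.186 0.06 0 0 -68.3")

```text
time_s: 1.1
eef_pos: [0.4581, -0.2546, 0.1956]
eef_rot: [-0.001, 0.724, 0.689, 0.001]
wrist_force: [0.2, 0.1, 0.4]
opening: 1.001
grasp_force: 0.0
```

Request:
servo_tool(series="-1 0 0 0 0 0 0; -1 0 0 0 0 0 0; -1 0 0 0 0 0 0; -1 0 0 0 0 0 0")

```text
time_s: 1.43
eef_pos: [0.4555, -0.2592, 0.1962]
eef_rot: [-0.0, 0.728, 0.686, -0.0]
wrist_force: [-0.3, 0.2, -0.1]
opening: 0.998
grasp_force: 0.0
```

Run:
```python
from h import *
grab("wrist","pics/w1"); o=ctrl.get_obs(); r,p=RT(o); print(o["time_s"],p,r.round(3),o["q"].round(3))
P,img=world("pics/w1")
```

```text
1.4833 [ 0.45552502 -0.25931558  0.19625423] [[ 0.06   0.998 -0.   ]
 [ 0.998 -0.06  -0.   ]
 [-0.    -0.    -1.   ]] [-0.744  0.131  1.792 -0.     1.219 -0.684]
```

View pics/w1.png

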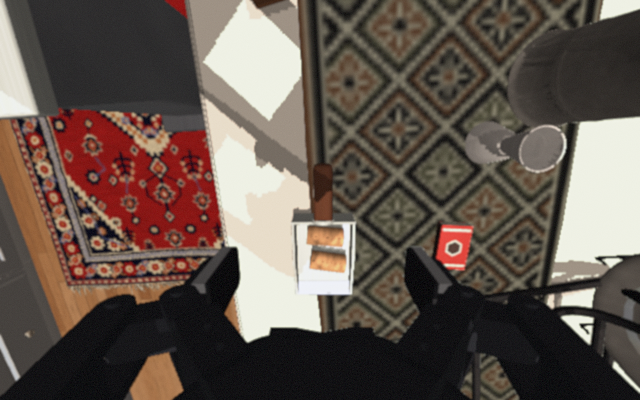

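Wrist view: the handle runs from (323,165) to (322,220), the pan is below it and both corks are in it. Fitting the handle and lip from the depth map.

Run:
```python
from h import *
P,img=world("pics/w1")
Q=P[155:222,305:345].reshape(-1,3); h=Q[(Q[:,2]>.034)&(Q[:,2]<.055)].astype(np.float32)
print(len(h),np.median(h,0),cv2.minAreaRect(h[:,:2]*1000), h[:,1].min(),h[:,1].max())
for v in (170,180,190,200,205): 
    row=P[v,305:345]; m=row[:,2]>.034; print(v,row[m].mean(0).round(4),row[m][:,0].min().round(4),row[m][:,0].max().round(4))
for u,v in [(299,292),(325,292),(350,292),(325,216),(325,285)]: print(u,v,P[v,u].round(4))
```

```text
1132 [ 0.4571429  -0.25539547  0.04101625] ((455.9787902832031, -257.3623046875), (60.90711212158203, 22.47565460205078), 88.3844985961914) -0.28800073 -0.22685267
170 [ 0.4583 -0.2326  0.0409] 0.4488 0.4678
180 [ 0.4577 -0.2426  0.0408] 0.4481 0.4673
190 [ 0.4571 -0.2528  0.0411] 0.4474 0.4668
200 [ 0.457  -0.2633  0.041 ] 0.4478 0.4662
205 [ 0.4567 -0.2685  0.0411] 0.4475 0.466
299 292 [ 0.4194 -0.3908  0.0074]
325 292 [ 0.4522 -0.3923  0.0081]
350 292 [ 0.4832 -0.3899  0.0146]
325 216 [ 0.4581 -0.2804  0.0415]
325 285 [ 0.4527 -0.3846  0.0044]
```

Request:
servo_tool(series="-1 0.001 0.0007 0.02 0 0 -0.5; -1 0.0024 0.0014 0.045 0 0 -1; -1 0.0024 0.0014 0.07 0 0 -1; -1 0.0024 0.0014 0.09 0 0 -1; -1 0.0024 0.0014 0.11 0 0 -1; -1 0.0024 0.0014 0.13 0 0 -1; -1 0.0024 0.0014 0.143 0 0 -1; -1 0.0024 0.0014 0.152 0 0 -1; -1 0.0024 0.0014 0.157 0 0 -1; -1 0.0024 0.0014 0.158 0 0 -1; -1 0.0024 0.0014 0.158 0 0 -1; -1 0.0024 0.0014 0.158 0 0 -1")

```text
time_s: 2.48
eef_pos: [0.4583, -0.2567, 0.0392]
eef_rot: [0.001, 0.721, 0.693, 0.0]
wrist_force: [-0.8, 0.4, 0.3]
opening: 1.002
grasp_force: 0.0
```

Request:
servo_tool(series="1 0 0 0 0 0 0; 1 0 0 0 0 0 0; 1 0 0 0 0 0 0; 1 0 0 0 0 0 0; 1 0 0 0 0 0 0; 1 0 0 0 0 0 0; 1 0 0 0 0 0 0; 1 0 0 0 0 0 0; 1 0 0 0 0 0 0; 1 0 0 0 0 0 0; 1 0 0 0 0 0 0; 1 0 0 0 0 0 0")

```text
time_s: 3.48
eef_pos: [0.4578, -0.2561, 0.0385]
eef_rot: [0.0, 0.721, 0.693, -0.0]
wrist_force: [-1.6, 1.2, 5.5]
opening: 0.222
grasp_force: 59.4
```

Request:
servo_tool(series="1 0 0 -0.004 0 0 0; 1 0 0 -0.012 0 0 0; 1 0 0 -0.024 0 0 0; 1 0 0 -0.04 0 0 0; 1 0 0 -0.06 0 0 0; 1 0 0 -0.08 0 0 0; 1 0 0 -0.1 0 0 0; 1 0 0 -0.12 0 0 0; 1 0 0 -0.14 0 0 0; 1 0 0 -0.155 0 0 0; 1 0 0 -0.166 0 0 0; 1 0 0 -0.172 0 0 0")

```text
time_s: 4.48
eef_pos: [0.4583, -0.2564, 0.2126]
eef_rot: [0.002, 0.721, 0.693, 0.0]
wrist_force: [-0.1, -0.7, -1.8]
opening: 0.223
grasp_force: 58.6
```

Request:
servo_tool(series="1 0 0 -0.004 0 0 0; 1 0 0 -0.004 0 0 0; 1 0 0 -0.004 0 0 0")

```text
time_s: 4.73
eef_pos: [0.4574, -0.2557, 0.2136]
eef_rot: [-0.001, 0.721, 0.693, -0.0]
wrist_force: [-0.5, -0.4, -2.5]
opening: 0.225
grasp_force: 58.6
```

Run:
```python
from h import *
grab("wrist","pics/w2"); o=ctrl.get_obs(); r,p=RT(o); print(o["time_s"],p,r.round(3),o["q"].round(3),o["wrist_force"],o["torque"])
P,img=world("pics/w2")
d=P-p; D=d@r  # tool coords
np.set_printoptions(suppress=True)
# scoop points: in tool coords
for u in (300,325,350):
  for v in range(190,330,12): print(u,v,D[v,u].round(4))
```

```text
4.7833 [ 0.45731277 -0.25562591  0.21326931] [[ 0.041  0.999 -0.001]
 [ 0.999 -0.041  0.001]
 [ 0.001 -0.001 -1.   ]] [-0.736  0.112  1.776 -0.     1.255 -0.696] [-0.22695295  1.16312242 -2.11615746] [ 0.09854538 -0.01389213 -0.01491458]
300 190 [-0.0074 -0.0259  0.2146]
300 202 [-0.0226 -0.0262  0.214 ]
300 214 [-0.0383 -0.0265  0.214 ]
300 226 [-0.0541 -0.0268  0.2133]
300 238 [ 0.0123 -0.011   0.0174]
300 250 [ 0.0118 -0.01    0.0039]
300 262 [ 0.0107 -0.0093 -0.006 ]
300 274 [ 0.0055 -0.0093 -0.0075]
300 286 [ 0.0007 -0.0093 -0.0094]
300 298 [-0.0044 -0.0092 -0.011 ]
300 310 [-0.0095 -0.0092 -0.0125]
300 322 [-0.0293 -0.0109  0.0042]
325 190 [-0.0071  0.0048  0.2131]
325 202 [-0.0222  0.0049  0.2126]
325 214 [0.0278 0.002  0.0103]
325 226 [ 0.0266  0.0018 -0.0029]
325 238 [ 0.0212  0.0018 -0.0038]
325 250 [ 0.0151  0.0019 -0.0031]
325 262 [ 0.0094  0.0019 -0.0036]
325 274 [ 0.003   0.0019 -0.0031]
325 286 [-0.0032  0.0019 -0.0034]
325 298 [-0.0098  0.002  -0.0031]
325 310 [-0.0168  0.002  -0.0027]
325 322 [-0.0231  0.002  -0.0034]
350 190 [-0.0069  0.0354  0.2122]
350 202 [-0.0218  0.0357  0.2111]
350 214 [-0.0375  0.0362  0.2114]
350 226 [-0.0537  0.0367  0.2121]
350 238 [0.0121 0.0153 0.0179]
350 250 [0.012  0.0139 0.0035]
350 262 [ 0.0122  0.0126 -0.009 ]
350 274 [ 0.0079  0.0125 -0.0116]
350 286 [ 0.008   0.0116 -0.021 ]
350 298 [ 0.0022  0.0118 -0.0205]
350 310 [-0.0025  0.0118 -0.0217]
350 322 [-0.0073  0.0118 -0.0229]
```

View pics/w2.png

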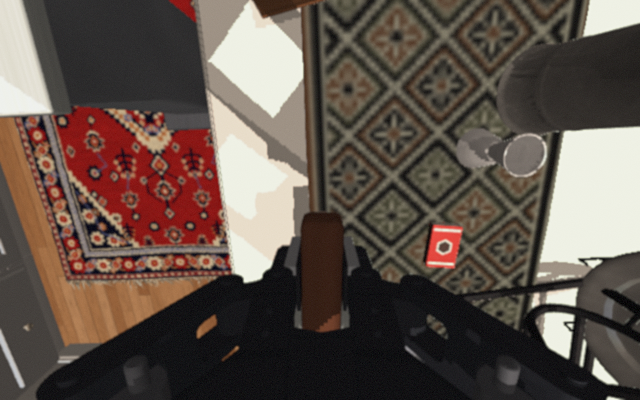

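```bash
cat > plan.py <<'E'
from h import *
import sys
B=np.array([.4582,.0143]); yaw=np.radians(-78.2)
Rb=R.from_euler("z",yaw).as_matrix(); LIP=np.array([-.145,.002,.0317])
def pose(x,z,th,y=0):
    Rs=Rb@R.from_euler("y",th,degrees=True).as_matrix(); Rt=Rs@np.diag([-1,1,-1.])
    L=Rb@np.array([x,y,z])+[*B,0]; return Rt,L-Rt@LIP
def rows(wps,g=1,r0=None,p0=None):
    if r0 is None: r0,p0=RT(ctrl.get_obs())
    for w in wps:
        Rt,p=pose(*w); s=r0.T@(p-p0); v=np.degrees(R.from_matrix(r0.T@Rt).as_rotvec())
        print(w,"%d %.4f %.4f %.4f %.1f %.1f %.1f"%(g,*s,*v))
    return Rt,p
E
python3 - <<'E'
from plan import *
r,p=rows([(0,.19,0)])
print(p); rows([(.015,.12,12)],1,r,p)
r,p=pose(.015,.12,12)
rows([(.015,.11,14),(.015,.105,17),(.015,.099,20),(.014,.095,24),(.013,.09,28),(.012,.086,32),(.01,.081,36),(.008,.076,40),(.006,.072,44),(.005,.067,48),(.004,.063,52),(.003,.06,56)],1,r,p)
E
```

```text
(0, 0.19, 0) 1 0.4099 -0.0474 -0.0079 -0.1 -0.1 -14.1
[0.42659034 0.15582678 0.2217    ]
(0.015, 0.12, 12) 1 -0.0248 -0.0000 0.0405 -0.0 12.0 -0.0
(0.015, 0.11, 14) 1 -0.0033 0.0000 0.0047 0.0 2.0 0.0
(0.015, 0.105, 17) 1 -0.0064 0.0000 0.0022 -0.0 5.0 -0.0
(0.015, 0.099, 20) 1 -0.0102 0.0000 0.0007 -0.0 8.0 -0.0
(0.014, 0.095, 24) 1 -0.0140 0.0000 -0.0048 0.0 12.0 -0.0
(0.013, 0.09, 28) 1 -0.0186 0.0000 -0.0090 0.0 16.0 0.0
(0.012, 0.086, 32) 1 -0.0237 0.0000 -0.0138 0.0 20.0 -0.0
(0.01, 0.081, 36) 1 -0.0286 0.0000 -0.0170 -0.0 24.0 0.0
(0.008, 0.076, 40) 1 -0.0342 0.0000 -0.0199 -0.0 28.0 -0.0
(0.006, 0.072, 44) 1 -0.0400 0.0000 -0.0232 0.0 32.0 0.0
(0.005, 0.067, 48) 1 -0.0476 0.0000 -0.0253 -0.0 36.0 -0.0
(0.004, 0.063, 52) 1 -0.0554 0.0000 -0.0277 -0.0 40.0 0.0
(0.003, 0.06, 56) 1 -0.0635 0.0000 -0.0306 -0.0 44.0 0.0
```

Request:
servo_tool(series="1 0.003 0 0 0 0 -0.1; 1 0.009 -0.001 0 0 0 -0.3; 1 0.018 -0.002 0 0 0 -0.6; 1 0.031 -0.0035 0 0 0 -1; 1 0.047 -0.0055 -0.001 0 0 -1.6; 1 0.066 -0.0075 -0.001 0 0 -2.2; 1 0.088 -0.01 -0.002 0 0 -3; 1 0.111 -0.013 -0.002 0 0 -3.8; 1 0.134 -0.0155 -0.003 0 0 -4.6; 1 0.158 -0.0185 -0.003 0 0 -5.4; 1 0.182 -0.021 -0.004 0 0 -6.2; 1 0.205 -0.0237 -0.004 0 0 -7")

```text
time_s: 5.78
eef_pos: [0.4416, -0.0476, 0.2185]
eef_rot: [0.0, 0.677, 0.736, 0.0]
wrist_force: [0.8, 0.2, -2.4]
opening: 0.228
grasp_force: 58.6
```

Request:
servo_tool(series="1 0.023 0 0 0 0 -0.8; 1 0.047 0 -0.001 0 0 -1.6; 1 0.071 0.0005 -0.001 0 0 -2.4; 1 0.094 0.0005 -0.002 0 0 -3.2; 1 0.117 0.001 -0.002 0 0 -4; 1 0.139 0.001 -0.003 0 0 -4.8; 1 0.158 0.001 -0.003 0 0 -5.5; 1 0.174 0.001 -0.004 0 0 -6; 1 0.187 0.0015 -0.004 0 0 -6.5; 1 0.197 0.0015 -0.004 0 0 -6.8; 1 0.203 0.0015 -0.004 0 0 -7; 1 0.2063 0.0015 -0.004 0 0 -7.1")

```text
time_s: 6.78
eef_pos: [0.4264, 0.1566, 0.2223]
eef_rot: [-0.0, 0.63, 0.776, 0.0]
wrist_force: [-0.1, -0.3, -2.2]
opening: 0.221
grasp_force: 58.6
```

Request:
servo_tool(series="1 0 0 0 0 0 0; 1 0 0 0 0 0 0; 1 0 0 0 0 0 0")

```text
time_s: 7.03
eef_pos: [0.4271, 0.155, 0.2222]
eef_rot: [0.0, 0.631, 0.776, -0.0]
wrist_force: [-0.7, -0.4, -1.8]
opening: 0.227
grasp_force: 58.6
```

Run:
```python
from plan import *
grab("side","pics/s2"); grab("top","pics/t2")
o=ctrl.get_obs();print(o["time_s"],o["eef_pos"],o["q"].round(3),o["wrist_force"],o["opening"])
rows([(0,.19,0),(.015,.12,12)])
a=cv2.imread("pics/t2.png")[130:240,230:390]; b=cv2.imread("pics/s2.png")[60:260,200:460]
cv2.imwrite("pics/ts2.png",np.hstack([cv2.resize(a,(400,275)),cv2.resize(b,(358,275))]))
```

```text
7.1333 [0.42717386 0.15499113 0.22225133] [ 0.086 -0.061  1.934 -0.     1.269 -0.119] [ 0.40467156  0.19932184 -1.83565955] 0.22306324996332924
(0, 0.19, 0) 1 0.0009 -0.0004 0.0006 -0.0 0.0 -0.1
(0.015, 0.12, 12) 1 -0.0238 -0.0004 0.0411 0.0 12.0 -0.1
```

View pics/ts2.png

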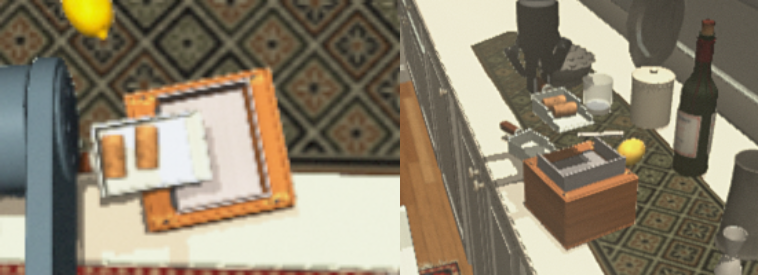

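Both corks are still in the scoop, and it is centred over the box with the lip above the hatch. Next I lower it to the flap with a small tilt.

Request:
servo_tool(series="1 -0.002 0 0.003 0 1 0; 1 -0.005 0 0.009 0 3 0; 1 -0.01 0 0.016 0 5 0; 1 -0.014 0 0.024 0 7 0; 1 -0.018 0 0.031 0 9 0; 1 -0.021 0 0.036 0 10.5 0; 1 -0.023 0 0.039 0 11.5 0; 1 -0.0238 0 0.041 0 12 0; 1 -0.0238 0 0.041 0 12 0; 1 -0.0238 0 0.041 0 12 0; 1 -0.0238 0 0.041 0 12 0")

```text
time_s: 8.05
eef_pos: [0.4321, 0.1324, 0.1817]
eef_rot: [-0.081, 0.627, 0.772, 0.066]
wrist_force: [0.2, 0.6, -1.6]
opening: 0.225
grasp_force: 58.6
```

Run:
```python
from plan import *
grab("top","pics/t3"); P,_=world("pics/t3")
o=ctrl.get_obs();print(o["time_s"],o["q"].round(3),o["wrist_force"])
rows([(.015,.12,12),(.015,.099,20),(.003,.06,56)])
Q=(P[130:240,230:390].reshape(-1,3)-[*B,0])@Rb
m=(abs(Q[:,1])<.02)&(Q[:,0]>-.1)&(Q[:,0]<.05); q=Q[m]; q=q[np.argsort(q[:,0])]
print((q[::12]*1000).round().astype(int).tolist())
```

```text
8.1 [-0.102 -0.009  1.987  0.211  1.234 -0.386] [ 0.22944782  1.00080893 -2.14534834]
(0.015, 0.12, 12) 1 -0.0009 -0.0006 0.0004 0.0 0.0 0.0
(0.015, 0.099, 20) 1 -0.0111 -0.0006 0.0010 0.0 8.0 0.0
(0.003, 0.06, 56) 1 -0.0643 -0.0006 -0.0303 0.0 44.0 0.0
[[-100, -5, 537], [-100, 19, 528], [-99, 10, 479], [-98, 13, 532], [-98, 8, 530], [-97, 9, 532], [-96, -13, 511], [-96, -1, 531], [-95, -13, 509], [-94, -11, 513], [-94, 9, 506], [-93, 0, 526], [-92, -8, 513], [-91, 0, 518], [-91, 5, 516], [-90, -2, 518], [-89, 16, 524], [-88, -9, 514], [-87, 2, 519], [-86, 7, 519], [-85, 12, 519], [-85, 20, 516], [-84, -5, 517], [-83, 11, 516], [-82, -19, 509], [-81, -2, 517], [-80, 3, 518], [-79, 1, 514], [-79, 2, 517], [-78, -10, 514], [-77, -11, 511], [-76, 7, 518], [-75, -13, 513], [-75, -1, 514], [-73, 14, 515], [-73, 7, 516], [-72, 12, 516], [-71, 6, 516], [-70, 11, 517], [-69, 19, 513], [-68, 15, 513], [-67, -18, 512], [-67, -6, 514], [-66, 7, 515], [-65, 17, 511], [-64, 9, 513], [-63, 16, 512], [-62, -10, 512], [-62, -14, 511], [-61, -9, 511], [-60, 13, 515], [-59, -1, 513], [-58, 15, 513], [
[... 864 characters left out ...]
495], [-9, -12, 121], [-8, -17, 509], [-8, 18, 480], [-7, -2, 490], [-6, -10, 122], [-5, -19, 508], [-5, 13, 486], [-4, -10, 507], [-3, -8, 122], [-2, -1, 502], [-2, -13, 117], [-1, 12, 489], [0, 7, 125], [0, -4, 124], [1, -11, 502], [2, 4, 496], [3, -13, 505], [3, -19, 505], [4, 8, 494], [5, 15, 483], [5, 9, 123], [6, -15, 122], [7, 4, 491], [8, 5, 126], [8, -18, 494], [9, -7, 500], [10, 3, 122], [11, -7, 498], [11, -1, 494], [12, 16, 124], [13, 12, 480], [15, 13, 139], [17, -17, 141], [19, 10, 139], [22, -7, 142], [24, 6, 140], [26, -10, 142], [29, 2, 142], [31, -13, 136], [33, 0, 133], [35, -3, 127], [38, -19, 128], [40, 7, 127], [42, -9, 128], [45, 4, 125], [47, 17, 106], [50, -13, 124]]
```

Run:
```python
from plan import *
for n in("t2","t3","top0","s2"):
    P,_=world("pics/"+n); Q=((P.reshape(-1,3)-[*B,0])@Rb)
    lo=.145 if n in("t2","s2") else .11
    if n=="top0":
        Rs=R.from_euler("z",-92.5,degrees=True).as_matrix(); Q=(P.reshape(-1,3)-[.457,-.257,.032])@Rs; lo=-.04
        m=(abs(Q[:,1])<.025)&(Q[:,2]>-.028)&(Q[:,2]<.05)&(Q[:,0]>-.04)&(Q[:,0]<.2)
    else: m=(abs(Q[:,1])<.025)&(Q[:,2]>lo)&(Q[:,2]<.24)&(Q[:,0]>-.1)&(Q[:,0]<.1)
    q=Q[m]*1000; print(n)
    for a in range(-100,160,5):
        z=q[(q[:,0]>=a)&(q[:,0]<a+5)][:,2]
        if len(z): print((a,len(z),round(np.median(z))),end=" ")
    print()
o=ctrl.get_obs(); r,p=RT(o); print(p,(p+r@LIP-[*B,0])@Rb, r.round(2))
```

```text
t2
(-100, 38, 208) (-95, 40, 210) (-90, 45, 209) (-85, 54, 203) (-80, 39, 188) (-75, 34, 188) (-70, 38, 204) (-65, 40, 209) (-60, 42, 209) (-55, 44, 207) (-50, 49, 189) (-45, 40, 187) (-40, 38, 187) (-35, 43, 188) (-30, 40, 187) (-25, 41, 187) (-20, 39, 187) (-15, 40, 189) (-10, 41, 190) (-5, 33, 192) 
t3
(-95, 1, 154) (-90, 3, 141) (-85, 2, 137) (-80, 2, 137) (-25, 4, 124) (-20, 11, 124) (-15, 18, 124) (-10, 27, 123) (-5, 35, 122) (0, 35, 122) (5, 37, 124) (10, 32, 136) (15, 29, 141) (20, 27, 141) (25, 28, 140) (30, 27, 134) (35, 27, 126) (40, 27, 126) (45, 25, 123) (50, 35, 139) (60, 2, 110) (70, 1, 110) 
top0
(-40, 8, -27) (-35, 8, -27) (-30, 22, 7) (-25, 16, 9) (-20, 19, 10) (-15, 16, 11) (-10, 16, 9) (-5, 16, 9) (0, 18, 9) (5, 21, 9) (10, 14, 10) (15, 20, 9) (20, 13, 8) (25, 20, 9) (30, 32, 3) (35, 18, 0) (40, 3, -24) (45, 22, -25) (50, 37, -11) (55, 28, -7) (60, 30, -6) (65, 24, -7) (70, 9, -15) (75, 15, -27) (80, 25, -14) (85, 35, -9) (90, 32, -6) (95, 25, -7) (100, 14, -10) (105, 7, -25) (110, 16, -26) (115, 14, -26) (120, 18, -26) (125, 17, -26) (130, 24, -25) (135, 30, -24) (140, 13, -27) (145, 8, -27) (150, 6, -27) (155, 6, -27) 
s2
(-100, 6, 205) (-95, 17, 206) (-90, 32, 205) (-85, 51, 200) (-80, 7, 200) (-75, 4, 185) (-70, 6, 200) (-65, 10, 206) (-60, 33, 205) (-55, 63, 199) (-50, 84, 195) (-45, 24, 185) (-40, 19, 184) (-35, 15, 184) (-30, 20, 184) (-25, 22, 184) (-20, 13, 185) (-15, 9, 186) (-10, 9, 188) (-5, 24, 189) (0, 4, 189) 
[0.43209177 0.13247754 0.18168626] [0.01424665 0.00068809 0.12059017] [[-0.2   0.98 -0.04]
 [ 0.96  0.2   0.2 ]
 [ 0.21  0.   -0.98]]
```

Depth suggests the corks have already rolled off the lip onto the closed flap. I'll look before going on.

Run:
```python
from plan import *
grab("side","pics/s4");grab("top","pics/t4")
a=cv2.imread("pics/t4.png")[145:235,270:360]; b=cv2.imread("pics/s4.png")[110:230,270:390]
cv2.imwrite("pics/ts4.png",np.hstack([cv2.resize(x,(400,400),interpolation=cv2.INTER_CUBIC) for x in(a,b)]))
```

```text
(no output)
```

View pics/ts4.png

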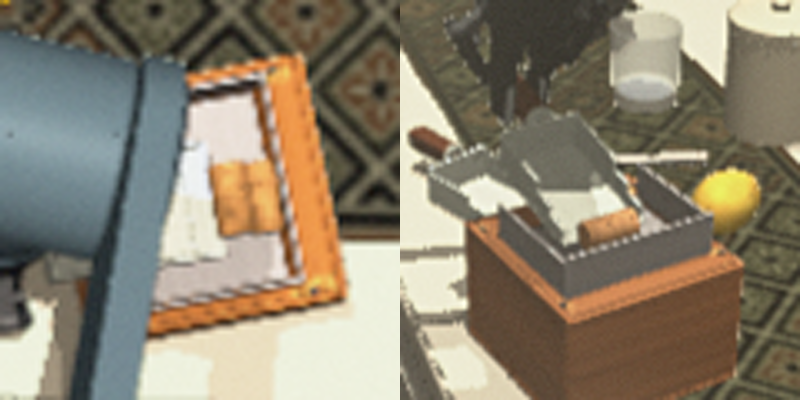

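Both corks rest on the flap against the far guard, one just touching the lip. I'll draw the lip back behind them, then press the flap down so they fall through.

Run:
```python
from plan import *
r,p=rows([(-.01,.122,12)])
rows([(-.01,.115,14),(-.01,.109,17),(-.009,.105,21),(-.009,.101,26),(-.008,.097,31),(-.008,.093,36),(-.008,.088,41),(-.008,.083,45),(-.008,.079,49),(-.008,.075,53),(-.008,.071,56),(-.008,.067,58)],1,r,p)
```

```text
(-0.01, 0.122, 12) 1 0.0239 -0.0006 0.0035 0.0 0.0 0.0
(-0.01, 0.115, 14) 1 -0.0027 0.0000 0.0018 0.0 2.0 0.0
(-0.01, 0.109, 17) 1 -0.0060 0.0000 0.0002 -0.0 5.0 -0.0
(-0.009, 0.105, 21) 1 -0.0113 0.0000 -0.0059 0.0 9.0 -0.0
(-0.009, 0.101, 26) 1 -0.0173 0.0000 -0.0138 0.0 14.0 0.0
(-0.008, 0.097, 31) 1 -0.0254 0.0000 -0.0214 0.0 19.0 -0.0
(-0.008, 0.093, 36) 1 -0.0334 0.0000 -0.0283 -0.0 24.0 0.0
(-0.008, 0.088, 41) 1 -0.0426 0.0000 -0.0335 -0.0 29.0 -0.0
(-0.008, 0.083, 45) 1 -0.0507 -0.0000 -0.0361 0.0 33.0 -0.0
(-0.008, 0.079, 49) 1 -0.0592 0.0000 -0.0392 0.0 37.0 0.0
(-0.008, 0.075, 53) 1 -0.0681 0.0000 -0.0418 -0.0 41.0 0.0
(-0.008, 0.071, 56) 1 -0.0753 0.0000 -0.0424 -0.0 44.0 0.0
(-0.008, 0.067, 58) 1 -0.0805 0.0000 -0.0412 0.0 46.0 -0.0
```

Request:
servo_tool(series="1 0.004 0 0 0 0 0; 1 0.009 0 0.001 0 0 0; 1 0.015 0 0.002 0 0 0; 1 0.02 0 0.003 0 0 0; 1 0.024 -0.0006 0.0035 0 0 0; 1 0.024 -0.0006 0.0035 0 0 0; 1 0.024 -0.0006 0.0035 0 0 0; 1 0.024 -0.0006 0.0035 0 0 0; 1 0.024 -0.0006 0.0035 0 0 0")

```text
time_s: 8.95
eef_pos: [0.4265, 0.1557, 0.1829]
eef_rot: [-0.081, 0.627, 0.772, 0.066]
wrist_force: [-0.5, 0.4, -0.8]
opening: 0.222
grasp_force: 58.7
```

```bash
cat > prof.py <<'E'
from plan import *
def prof(n,lo=.03,hi=.15):
    P,_=world("pics/"+n); Q=((P.reshape(-1,3)-[*B,0])@Rb)
    m=(abs(Q[:,1])<.045)&(Q[:,2]>lo)&(Q[:,2]<hi)&(Q[:,0]>-.08)&(Q[:,0]<.06)
    q=Q[m]*1000; print(n)
    for y in (-45,-25,0,25):
        print(y,end=": ")
        for a in range(-80,60,5):
            z=q[(q[:,0]>=a)&(q[:,0]<a+5)&(q[:,1]>=y)&(q[:,1]<y+20)][:,2]
            if len(z): print((a,len(z),round(np.median(z))),end=" ")
        print()
E
python3 - <<'E'
from prof import *
o=ctrl.get_obs();print(o["wrist_force"],rows([(-.01,.122,12)])[1])
grab("top","pics/t5"); prof("t5")
E
```

```text
(-0.01, 0.122, 12) 1 0.0004 0.0002 -0.0002 0.0 0.0 -0.0
[-0.45242344  0.35395844 -0.75109695] [0.42654114 0.1560623  0.18315447]
t5
-45: (-65, 6, 106) (-60, 12, 128) (-55, 15, 126) (-50, 15, 125) (-45, 15, 126) (-40, 16, 125) (-35, 15, 123) (-30, 15, 124) (-25, 17, 123) (-20, 15, 122) (-15, 15, 123) (-10, 16, 107) (-5, 16, 104) (0, 15, 106) (5, 16, 104) (10, 14, 105) (15, 14, 105) (20, 14, 104) (25, 14, 104) (30, 16, 105) (35, 15, 105) (40, 17, 105) (45, 13, 109) (50, 17, 138) (55, 11, 107) 
-25: (-60, 2, 130) (-55, 9, 128) (-50, 15, 126) (-45, 16, 127) (-40, 12, 126) (-35, 17, 124) (-30, 13, 123) (-25, 15, 124) (-20, 14, 124) (-15, 14, 124) (-10, 14, 127) (-5, 14, 127) (0, 14, 126) (5, 14, 122) (10, 14, 104) (15, 13, 105) (20, 15, 107) (25, 14, 105) (30, 14, 125) (35, 16, 127) (40, 14, 126) (45, 12, 125) (50, 14, 137) (55, 14, 106) 
0: (-50, 1, 122) (-45, 7, 125) (-40, 16, 125) (-35, 15, 124) (-30, 13, 122) (-25, 14, 125) (-20, 14, 124) (-15, 15, 122) (-10, 12, 125) (-5, 12, 125) (0, 13, 125) (5, 14, 120) (10, 13, 104) (15, 15, 104) (20, 12, 105) (25, 14, 106) (30, 14, 123) (35, 11, 126) (40, 12, 126) (45, 12, 123) (50, 14, 137) (55, 12, 105) 
25: (-35, 10, 109) (-30, 13, 109) (-25, 12, 106) (-20, 12, 105) (-15, 15, 105) (-10, 14, 106) (-5, 12, 105) (0, 13, 104) (5, 13, 104) (10, 14, 105) (15, 14, 105) (20, 14, 106) (25, 13, 105) (30, 14, 105) (35, 13, 104) (40, 16, 105) (45, 12, 105) (50, 15, 138) (55, 13, 106)
```

Run:
```python
from plan import *
rows([(-.018,.122,12),(-.024,.119,13),(-.026,.114,14),(-.026,.111,15),(-.02,.11,15),(-.01,.11,15),(.003,.11,15)])
r,p=pose(.003,.11,15)
rows([(.002,.105,17),(.001,.1,20),(0,.096,25),(0,.091,30),(0,.086,35),(0,.081,40),(0,.077,45),(0,.073,49),(0,.069,53),(0,.066,56),(0,.063,58),(0,.06,60)],1,r,p)
```

```text
(-0.018, 0.122, 12) 1 0.0083 0.0002 0.0015 0.0 0.0 -0.0
(-0.024, 0.119, 13) 1 0.0129 0.0001 0.0031 0.0 1.0 -0.0
(-0.026, 0.114, 14) 1 0.0132 0.0001 0.0059 0.0 2.0 -0.0
(-0.026, 0.111, 15) 1 0.0119 0.0001 0.0064 0.0 3.0 -0.0
(-0.02, 0.11, 15) 1 0.0059 0.0002 0.0061 0.0 3.0 -0.0
(-0.01, 0.11, 15) 1 -0.0039 0.0002 0.0040 0.0 3.0 -0.0
(0.003, 0.11, 15) 1 -0.0166 0.0002 0.0013 0.0 3.0 -0.0
(0.002, 0.105, 17) 1 -0.0015 -0.0000 0.0000 0.0 2.0 0.0
(0.001, 0.1, 20) 1 -0.0040 0.0000 -0.0023 -0.0 5.0 0.0
(0, 0.096, 25) 1 -0.0084 0.0000 -0.0104 0.0 10.0 0.0
(0, 0.091, 30) 1 -0.0152 0.0000 -0.0173 0.0 15.0 0.0
(0, 0.086, 35) 1 -0.0229 0.0000 -0.0237 0.0 20.0 0.0
(0, 0.081, 40) 1 -0.0316 0.0000 -0.0295 0.0 25.0 0.0
(0, 0.077, 45) 1 -0.0409 -0.0000 -0.0356 -0.0 30.0 0.0
(0, 0.073, 49) 1 -0.0492 0.0000 -0.0391 -0.0 34.0 0.0
(0, 0.069, 53) 1 -0.0580 -0.0000 -0.0422 -0.0 38.0 0.0
(0, 0.066, 56) 1 -0.0649 0.0000 -0.0441 -0.0 41.0 0.0
(0, 0.063, 58) 1 -0.0698 0.0000 -0.0442 0.0 43.0 0.0
(0, 0.06, 60) 1 -0.0749 0.0000 -0.0442 0.0 45.0 0.0
```

Request:
servo_tool(series="1 0.005 0 0.001 0 0 0; 1 0.0095 0 0.002 0 0.3 0; 1 0.013 0 0.003 0 1 0; 1 0.0132 0 0.006 0 2 0; 1 0.012 0 0.0064 0 3 0; 1 0.012 0 0.0064 0 3 0; 1 0.0105 0 0.0063 0 3 0; 1 0.006 0 0.0061 0 3 0; 1 0.001 0 0.005 0 3 0; 1 -0.005 0 0.0038 0 3 0; 1 -0.011 0 0.0025 0 3 0; 1 -0.0166 0 0.0013 0 3 0")

```text
time_s: 10.0
eef_pos: [0.4299, 0.1394, 0.1782]
eef_rot: [-0.101, 0.626, 0.769, 0.082]
wrist_force: [0.3, -0.3, -0.4]
opening: 0.225
grasp_force: 58.6
```

Run:
```python
from prof import *
o=ctrl.get_obs();print(o["wrist_force"],rows([(.003,.11,15)])[1])
grab("top","pics/t6"); prof("t6")
```

```text
(0.003, 0.11, 15) 1 0.0006 0.0001 0.0002 0.0 0.0 -0.0
[ 0.26271347 -0.3308233  -0.39612299] [0.42989199 0.14002265 0.17814861]
t6
-45: (-80, 11, 127) (-75, 14, 127) (-70, 11, 110) (-65, 3, 127) (-20, 3, 105) (-15, 9, 111) (-10, 15, 113) (-5, 14, 112) (0, 14, 105) (5, 16, 106) (10, 15, 105) (15, 16, 105) (20, 15, 106) (25, 13, 106) (30, 16, 107) (35, 15, 106) (40, 17, 106) (45, 13, 106) (50, 17, 139) (55, 11, 107) 
-25: (-80, 3, 129) (-75, 1, 127) (-10, 3, 114) (-5, 14, 114) (0, 13, 109) (5, 15, 123) (10, 13, 126) (15, 14, 127) (20, 16, 125) (25, 15, 119) (30, 13, 125) (35, 15, 128) (40, 14, 127) (45, 13, 125) (50, 15, 140) (55, 14, 105) 
0: (0, 5, 106) (5, 8, 124) (10, 12, 127) (15, 13, 127) (20, 12, 126) (25, 13, 118) (30, 13, 123) (35, 10, 126) (40, 13, 126) (45, 13, 125) (50, 13, 138) (55, 13, 105) 
25: (10, 4, 104) (15, 10, 105) (20, 14, 106) (25, 12, 105) (30, 15, 105) (35, 13, 105) (40, 15, 105) (45, 12, 105) (50, 14, 136) (55, 13, 106)
```

Both corks now sit ahead of the lip. Pressing the flap open.

Request:
servo_tool(series="1 -0.001 0 0 0 1.5 0; 1 -0.003 0 -0.001 0 4 0; 1 -0.006 0 -0.006 0 7.5 0; 1 -0.011 0 -0.013 0 12 0; 1 -0.0165 0 -0.0185 0 16 0; 1 -0.023 0 -0.0237 0 20 0; 1 -0.0316 0 -0.0295 0 25 0; 1 -0.041 0 -0.0356 0 30 0; 1 -0.0515 0 -0.04 0 35 0; 1 -0.0605 0 -0.043 0 39 0; 1 -0.0675 0 -0.0442 0 42 0; 1 -0.0749 0 -0.0442 0 45 0")

```text
time_s: 11.05
eef_pos: [0.4476, 0.0566, 0.2017]
eef_rot: [-0.388, 0.546, 0.671, 0.317]
wrist_force: [0.1, -0.7, 1.1]
opening: 0.224
grasp_force: 59.0
```

Request:
servo_tool(series="1 0 0 0 0 0 0; 1 0 0 0 0 0 0; 1 0 0 0 0 0 0; 1 0 0 0 0 0 0; 1 0 0 0 0 0 0; 1 0 0 0 0 0 0")

```text
time_s: 11.55
eef_pos: [0.4468, 0.0585, 0.2019]
eef_rot: [-0.387, 0.546, 0.673, 0.315]
wrist_force: [1.1, -1.7, -0.5]
opening: 0.222
grasp_force: 59.0
```

Run:
```python
from prof import *
o=ctrl.get_obs();print(o["wrist_force"],o["q"].round(2),rows([(0,.06,60)])[1])
grab("top","pics/t7"); prof("t7",.0);grab("side","pics/s7"); prof("s7",0)
```

```text
(0, 0.06, 60) 1 -0.0006 0.0001 -0.0002 0.0 0.1 0.1
[ 1.10354362 -1.71726478 -0.51714931] [-0.59  0.37  1.84  0.67  1.77 -0.96] [0.44703033 0.05798604 0.20142368]
t7
-45: (-80, 16, 105) (-75, 12, 106) (-70, 13, 107) (-65, 9, 106) (-60, 7, 106) (-55, 7, 105) (-50, 7, 109) (-45, 6, 104) (-40, 7, 96) (-35, 7, 92) (-30, 4, 85) (-10, 2, 73) (-5, 5, 69) (0, 5, 58) (5, 3, 54) (10, 2, 50) (20, 1, 7) (25, 8, 5) (30, 10, 8) (35, 12, 7) (40, 11, 7) (45, 17, 23) (50, 13, 135) (55, 9, 105) 
-25: (-80, 11, 105) (-75, 8, 106) (-70, 6, 105) (-65, 3, 103) (-20, 5, 89) (-15, 10, 77) (-10, 8, 74) (-5, 7, 71) (0, 6, 62) (5, 3, 56) (10, 1, 52) (40, 2, 8) (45, 1, 27) 
0: (-35, 1, 113) (-30, 6, 107) (-25, 14, 97) (-20, 9, 89) (-15, 8, 82) 
25: (-80, 13, 105) (-75, 11, 107) (-70, 9, 106) (-65, 6, 105) (-60, 3, 108) (-55, 4, 106) (-50, 4, 109) (-45, 2, 100) (-20, 2, 77) (-15, 1, 75) (-10, 2, 70) 
s7
-45: (-80, 2, 102) (-75, 4, 102) (-70, 3, 101) (-65, 4, 103) (-60, 5, 104) (-55, 6, 143) (-50, 10, 137) (-45, 9, 135) (-40, 13, 132) (-35, 11, 129) (-30, 18, 129) (-25, 20, 126) (-20, 14, 126) (-15, 13, 122) (-10, 8, 115) (-5, 1, 118) (50, 69, 122) (55, 33, 119) 
-25: (-80, 1, 103) (-75, 2, 103) (-70, 1, 103) (-60, 6, 146) (-55, 20, 143) (-50, 26, 134) (-45, 24, 128) (-40, 23, 119) (-35, 25, 111) (-30, 28, 101) (-25, 24, 92) (-20, 10, 89) (50, 61, 120) (55, 38, 117) 
0: (-60, 5, 145) (-55, 25, 143) (-50, 30, 135) (-45, 27, 126) (-40, 24, 120) (-35, 25, 110) (-30, 26, 102) (-25, 27, 95) (-20, 11, 89) (50, 65, 118) (55, 33, 116) 
25: (-60, 3, 146) (-55, 6, 144) (-50, 15, 137) (-45, 13, 128) (-40, 15, 131) (-35, 20, 123) (-30, 21, 117) (-25, 21, 123) (-20, 29, 113) (-15, 21, 119) (-10, 11, 105) (-5, 4, 108) (50, 69, 119) (55, 28, 121)
```

Request:
servo_tool(series="1 0.005 0 -0.003 0 0 0; 1 0.013 0 -0.0075 0 0 0; 1 0.024 0 -0.014 0 0 0; 1 0.036 0 -0.021 0 0 0; 1 0.05 0 -0.029 0 0 0; 1 0.065 0 -0.0375 0 0 0; 1 0.078 0 -0.045 0 0 0; 1 0.088 0 -0.051 0 0 0; 1 0.095 0 -0.055 0 0 0; 1 0.095 0 -0.055 0 0 0; 1 0.095 0 -0.055 0 0 0; 1 0.095 0 -0.055 0 0 0")

```text
time_s: 12.65
eef_pos: [0.4465, 0.0582, 0.3106]
eef_rot: [-0.388, 0.546, 0.672, 0.315]
wrist_force: [0.5, 0.2, -1.5]
opening: 0.224
grasp_force: 58.8
```

Run:
```python
from prof import *
o=ctrl.get_obs();print(o["time_s"],o["wrist_force"])
grab("top","pics/t8"); prof("t8",.0)
grab("side","pics/s8"); prof("s8",0)
rows([(0,.17,60),(0,.2,0)])
```

```text
12.65 [ 0.47374788  0.23707566 -1.52271615]
t8
-45: (-80, 15, 106) (-75, 13, 106) (-70, 14, 105) (-65, 14, 106) (-60, 11, 106) (-55, 10, 106) (-50, 11, 106) (-45, 10, 105) (-40, 9, 105) (-35, 8, 104) (-30, 7, 105) (-25, 5, 105) (-20, 4, 105) (25, 10, 104) (30, 14, 105) (35, 15, 105) (40, 14, 106) (45, 12, 105) (50, 17, 136) (55, 11, 106) 
-25: (-80, 13, 105) (-75, 4, 105) (-55, 1, 26) (-5, 4, 104) (0, 9, 107) (5, 6, 104) (10, 3, 104) (35, 1, 104) (40, 3, 105) (45, 7, 104) (50, 4, 123) (55, 6, 105) 
0: 
25: 
s8
-45: (-80, 3, 103) (-75, 5, 102) (-70, 3, 103) (-65, 3, 102) (-60, 6, 103) (-55, 3, 103) (-50, 6, 102) (-45, 4, 102) (-40, 1, 100) (-35, 4, 102) (-30, 4, 103) (-25, 4, 102) (-20, 3, 102) (-15, 7, 102) (-10, 2, 102) (-5, 6, 102) (0, 3, 103) (50, 71, 121) (55, 33, 112) 
-25: (-80, 6, 103) (-75, 8, 102) (-70, 8, 103) (-65, 7, 103) (-60, 9, 103) (-55, 8, 101) (-50, 9, 103) (-45, 7, 102) (-40, 8, 102) (-35, 8, 102) (-30, 7, 102) (-25, 8, 102) (-20, 7, 102) (-15, 11, 102) (-10, 8, 102) (-5, 8, 102) (0, 4, 103) (5, 1, 105) (50, 61, 118) (55, 38, 119) 
0: (-80, 7, 102) (-75, 8, 103) (-70, 9, 102) (-65, 7, 102) (-60, 10, 103) (-55, 8, 101) (-50, 7, 101) (-45, 7, 101) (-40, 7, 102) (-35, 8, 101) (-30, 7, 101) (-25, 8, 102) (-20, 7, 101) (-15, 10, 102) (-10, 8, 102) (-5, 9, 102) (0, 6, 102) (50, 69, 122) (55, 26, 116) 
25: (-80, 5, 102) (-75, 8, 103) (-70, 7, 102) (-65, 8, 102) (-60, 6, 103) (-55, 9, 102) (-50, 9, 103) (-45, 8, 102) (-40, 8, 101) (-35, 7, 101) (-30, 5, 103) (-25, 9, 102) (-20, 6, 102) (-15, 10, 102) (-10, 9, 101) (-5, 8, 102) (0, 3, 102) (50, 72, 119) (55, 25, 118) 
(0, 0.17, 60) 1 0.0007 0.0005 -0.0007 -0.0 -0.1 -0.1
(0, 0.2, 0) 1 -0.0185 0.0006 0.1257 -0.1 -60.1 -0.1
```

The flap is shut again at 104 mm and nothing is left on top of it. Now I level the scoop and take it back to its starting spot, which is known to be clear.

Request:
servo_tool(series="1 -0.001 0 0.008 0 -4 0; 1 -0.003 0 0.018 0 -9 0; 1 -0.0045 0 0.03 0 -14.5 0; 1 -0.006 0 0.042 0 -20 0; 1 -0.008 0 0.054 0 -26 0; 1 -0.01 0 0.067 0 -32 0; 1 -0.0115 0 0.08 0 -38 0; 1 -0.013 0 0.092 0 -44 0; 1 -0.015 0 0.104 0 -50 0; 1 -0.017 0 0.115 0 -55 0; 1 -0.018 0 0.122 0 -58.5 0; 1 -0.0185 0.0006 0.1257 -0.1 -60 -0.1")

```text
time_s: 13.75
eef_pos: [0.4255, 0.1573, 0.2311]
eef_rot: [0.001, 0.629, 0.777, -0.001]
wrist_force: [-0.2, 0.2, -1.6]
opening: 0.219
grasp_force: 58.6
```

Request:
servo_tool(series="1 -0.01 -0.0015 0 0 0 0.4; 1 -0.03 -0.004 0 0 0 1; 1 -0.06 -0.008 0 0 0 2; 1 -0.095 -0.0125 0.001 0 0 3.3; 1 -0.135 -0.018 0.002 0 0 4.7; 1 -0.175 -0.023 0.003 0 0 6; 1 -0.215 -0.0285 0.004 0 0 7.4; 1 -0.255 -0.034 0.006 0 0 8.8; 1 -0.295 -0.039 0.008 0 0 10.2; 1 -0.333 -0.044 0.01 0 0 11.5; 1 -0.365 -0.0485 0.011 0 0 12.6; 1 -0.39 -0.052 0.012 0 0 13.5")

```text
time_s: 14.75
eef_pos: [0.4548, -0.2403, 0.2195]
eef_rot: [-0.0, 0.719, 0.695, 0.001]
wrist_force: [-0.3, 0.8, -0.9]
opening: 0.22
grasp_force: 58.6
```

Run:
```python
from h import *
o=ctrl.get_obs(); r,p=RT(o); print(o["time_s"],p,r.round(3),r.T@(np.array([.457,-.256,.0395])-p))
print(np.degrees(R.from_matrix(r.T@np.array([[.041,.999,0],[.999,-.041,0],[0,0,-1]])).as_rotvec()))
```

```text
14.75 [ 0.4547578  -0.24032717  0.21950507] [[ 0.034  0.999  0.001]
 [ 0.999 -0.034  0.002]
 [ 0.002  0.001 -1.   ]] [-0.01593196  0.00253264  0.17997846]
[ 0.07403912 -0.10950465  0.42842086]
```

Request:
servo_tool(series="1 -0.006 0 0.006 0 0 0.2; 1 -0.012 0.002 0.02 0 0 0.4; 1 -0.016 0.0025 0.04 0 0 0.4; 1 -0.016 0.0025 0.065 0 0 0.4; 1 -0.016 0.0025 0.09 0 0 0.4; 1 -0.016 0.0025 0.115 0 0 0.4; 1 -0.016 0.0025 0.135 0 0 0.4; 1 -0.016 0.0025 0.15 0 0 0.4; 1 -0.016 0.0025 0.158 0 0 0.4; 1 -0.016 0.0025 0.16 0 0 0.4; 1 -0.016 0.0025 0.16 0 0 0.4; 1 -0.016 0.0025 0.16 0 0 0.4")

```text
time_s: 15.75
eef_pos: [0.4588, -0.2532, 0.061]
eef_rot: [0.001, 0.72, 0.694, 0.001]
wrist_force: [0.5, -0.5, -0.6]
opening: 0.22
grasp_force: 58.6
```

Run:
```python
from h import *
np.set_printoptions(suppress=True)
grab("wrist","pics/w9"); o=ctrl.get_obs(); r,p=RT(o); print(p)
P,_=world("pics/w9"); D=(P-p)@r
for v in range(226,322,16): print(v,D[v,325].round(4))
grab("top","pics/t9"); P,_=world("pics/t9"); Q=(P.reshape(-1,3)-[.457,-.256,0])@R.from_euler("z",-92.5,degrees=True).as_matrix()*1000
for x in range(40,160,8):
    z=Q[(abs(Q[:,1])<25)&(Q[:,0]>=x)&(Q[:,0]<x+8)][:,2]; print(x,len(z),np.median(z).round(),end="; ")
```

```text
[ 0.45901481 -0.25336895  0.06132735]
226 [ 0.0262  0.0015 -0.0007]
242 [ 0.0195  0.0015 -0.003 ]
258 [ 0.0108  0.0015 -0.0013]
274 [ 0.0027  0.0015 -0.0015]
290 [-0.0053  0.0016 -0.0024]
306 [-0.0147  0.0016 -0.0015]
40 58 391.0; 48 53 393.0; 56 34 387.0; 64 8 203.0; 72 0 nan; 80 0 nan; 88 0 nan; 96 0 nan; 104 0 nan; 112 0 nan; 120 0 nan; 128 0 nan; 136 0 nan; 144 0 nan; 152 0 nan;
  return _methods._mean(a, axis=axis, dtype=dtype,
  ret = ret.dtype.type(ret / rcount)
```

Request:
servo_tool(series="1 0 0 0.006 0 0 0; 1 0 0 0.012 0 0 0; 1 0 0 0.016 0 0 0; 1 0 0 0.019 0 0 0; 1 0 0 0.0205 0 0 0; 1 0 0 0.0215 0 0 0; 1 0 0 0.0215 0 0 0; 1 0 0 0.0215 0 0 0; 1 0 0 0.0215 0 0 0")

```text
time_s: 16.6
eef_pos: [0.4586, -0.2528, 0.0388]
eef_rot: [0.001, 0.72, 0.694, 0.001]
wrist_force: [-0.0, -0.7, -0.9]
opening: 0.223
grasp_force: 58.8
```

Request:
servo_tool(series="0.5 0 0 0 0 0 0; 0 0 0 0 0 0 0; -0.5 0 0 0 0 0 0; -1 0 0 0 0 0 0; -1 0 0 0 0 0 0; -1 0 0 0 0 0 0; -1 0 0 0 0 0 0; -1 0 0 0 0 0 0; -1 0 0 0 0 0 0; -1 0 0 0 0 0 0; -1 0 0 0 0 0 0")

```text
time_s: 17.52
eef_pos: [0.4584, -0.2527, 0.0387]
eef_rot: [0.001, 0.72, 0.694, 0.001]
wrist_force: [-0.3, -0.3, -1.2]
opening: 1.005
grasp_force: 0.0
```

Request:
servo_tool(series="-1 0 0 -0.01 0 0 0; -1 0 0 -0.03 0 0 0; -1 0 0 -0.05 0 0 0; -1 0 0 -0.075 0 0 0; -1 0 0 -0.1 0 0 0; -1 0 0 -0.125 0 0 0; -1 0 0 -0.15 0 0 0; -1 0 0 -0.165 0 0 0; -1 0 0 -0.175 0 0 0; -1 0 0 -0.175 0 0 0; -1 0 0 -0.175 0 0 0; -1 0 0 -0.175 0 0 0")

```text
time_s: 18.52
eef_pos: [0.4575, -0.2522, 0.2125]
eef_rot: [-0.0, 0.72, 0.694, 0.001]
wrist_force: [-0.3, 0.9, -0.1]
opening: 1.0
grasp_force: 0.0
```

Run:
```python
from prof import *
o=ctrl.get_obs(); print(o["time_s"],o["opening"],o["eef_pos"],o["wrist_force"])
grab("wrist","pics/w10"); grab("top","pics/t10"); prof("t10",0)
a=cv2.imread("pics/w10.png");b=cv2.imread("pics/t10.png")[120:240,250:470]
cv2.imwrite("pics/f.png",np.hstack([cv2.resize(a,(360,225)),cv2.resize(b,(412,225))]))
P,_=world("pics/w10"); Q=(P.reshape(-1,3)-[.457,-.256,0])@R.from_euler("z",-92.5,degrees=True).as_matrix()*1000
for x in range(-40,160,10):
    z=Q[(abs(Q[:,1])<7)&(Q[:,0]>=x)&(Q[:,0]<x+10)][:,2]; print(x,len(z),np.median(z).round() if len(z) else 0,end="; ")
```

```text
18.5167 1.000487435912735 [ 0.45745793 -0.252245    0.212516  ] [-0.2809485   0.93228571 -0.08903737]
t10
-45: (-80, 16, 104) (-75, 13, 104) (-70, 11, 106) (-65, 16, 105) (-60, 14, 106) (-55, 14, 106) (-50, 12, 106) (-45, 13, 104) (-40, 13, 105) (-35, 16, 105) (-30, 13, 106) (-25, 14, 105) (-20, 16, 105) (-15, 13, 105) (-10, 14, 105) (-5, 15, 105) (0, 12, 105) (5, 15, 104) (10, 14, 106) (15, 14, 105) (20, 14, 105) (25, 13, 106) (30, 14, 106) (35, 14, 106) (40, 15, 105) (45, 12, 106) (50, 17, 138) (55, 10, 106) 
-25: (-80, 13, 107) (-75, 14, 107) (-70, 15, 106) (-65, 13, 105) (-60, 14, 106) (-55, 19, 104) (-50, 12, 105) (-45, 14, 106) (-40, 14, 105) (-35, 14, 106) (-30, 13, 105) (-25, 13, 104) (-20, 11, 105) (-15, 14, 106) (-10, 15, 106) (-5, 13, 105) (0, 14, 104) (5, 14, 106) (10, 14, 106) (15, 13, 104) (20, 15, 106) (25, 13, 106) (30, 15, 106) (35, 14, 104) (40, 13, 106) (45, 16, 104) (50, 15, 137) (55, 13, 107) 
0: (-80, 13, 106) (-75, 13, 106) (-70, 14, 105) (-65, 14, 106) (-60, 15, 105) (-55, 14, 106) (-50, 12, 105) (-45, 13, 105) (-40, 12, 105) (-35, 14, 105) (-30, 14, 105) (-25
[... 190 characters left out ...]
06) (45, 15, 106) (50, 14, 137) (55, 12, 105) 
25: (-80, 14, 106) (-75, 14, 104) (-70, 14, 106) (-65, 12, 108) (-60, 17, 107) (-55, 13, 106) (-50, 14, 106) (-45, 14, 105) (-40, 14, 105) (-35, 13, 104) (-30, 13, 105) (-25, 15, 106) (-20, 14, 104) (-15, 15, 105) (-10, 13, 106) (-5, 13, 107) (0, 15, 105) (5, 13, 106) (10, 15, 106) (15, 14, 105) (20, 14, 105) (25, 13, 106) (30, 14, 104) (35, 13, 106) (40, 15, 104) (45, 14, 105) (50, 14, 138) (55, 13, 107) 
-40 150 1.0; -30 137 41.0; -20 4044 275.0; -10 114 41.0; 0 117 41.0; 10 107 41.0; 20 114 42.0; 30 1 43.0; 40 50 2.0; 50 78 2.0; 60 79 2.0; 70 76 2.0; 80 80 2.0; 90 75 2.0; 100 73 2.0; 110 76 2.0; 120 86 4.0; 130 54 7.0; 140 69 1.0; 150 69 1.0;
```

View pics/f.png

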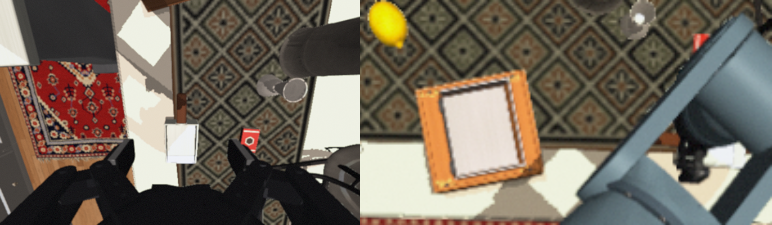

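The scoop stands empty and flat on the worktop, the flap is shut, and no corks are visible outside the box. Handing in.

```bash
python3 -c "
from bench import ctrl
print(ctrl.hand_in())"
```

```text
the job is handed in; nothing more can be done
None
```

I handed the job in at about 18.5 s of the 58 s allowed: both corks went through the hatch, the flap sprang shut, and the scoop stands empty and upright on the worktop, released. The corks rolled onto the shut flap early, at about 12° of tilt, so I pressed it open behind them with the lip. No camera could see inside the box, so I inferred the corks are there from the empty scoop and clear flap, and `hand_in()` returned no verdict.

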